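# Put the round flasks away in their padded tray

### The arm

A 7-joint arm with a two-finger parallel gripper is mounted at the origin on a cart in front of the work surface, level with it; the furniture and walls round the work are solid. World frame = base frame: x ahead of the robot, y to its left, z up, the work surface at z = 0. Lengths are in m, angles in rad, forces in N, time in s.
With the tool pointing down it reaches from about 0.4 to 0.85 m from the base axis. Payload 10.4 kg.
Tool frame: the origin (TCP) lies at the very end of the fingers, on their centre line; the grasp point (between the pads) lies 19 mm behind it; z points along the fingers, y is the line along which they close (so a half turn about z gives the same grasp; the last joint's range is limited). The gripper opens to 87 mm and grips with 3 to 60 N. Pads are 19 mm wide; open, the fingers measure 117 mm over their backs; the gripper's body (75 mm by 190 mm) begins 51 mm behind the grasp point.
Start: joints at [-1.327, 0.332, -0.065, 1.46, 0.022, 1.35, -0.088], TCP at [0.165, 0.603, 0.223] pointing down, gripper open.
Joint ranges: [-2.6, 2.6], [-0.5, 2.12], [-1.47, 1.34], [0.16, 2.42], [-1.27, 4.41], [0.06, 2.06], [-2.6, 2.6]. Speed limits (rad/s): [2.22, 2.22, 2.79, 2.79, 3.14, 3.14, 3.14].

### API

Orientations are given as a rotation vector (axis times angle).
In Python, from rig import get_state, grab_frame, hand_in gives the robot as it stands. The module is installed in compiled form; this text tells all that it offers.
- The arm moves only by the tool drive_tool, never from a script. Its argument "steps" is a list of rows, each a list of 4 numbers: the shift along the tool's x, y, z in mm, then the turn about the tool's z in degrees. In form: [[dx, dy, dz, twist], ...]. A call has 1 to 8 rows; each row shifts and turns the commanded pose from where the row before left it, along the tool's axes as they then stand; what a row does not reach is not made up. A row lasts 1/12 s, in which the tool goes at most 41.7 mm and 7.16 degrees, less where a joint would pass 70% of its speed; a pose out of reach is approached as far as the arm can. A call is refused whole if a number of a shift passes 41.7 or a number of a turn 7.16, either way. A call with a gripper value outside its range is refused whole. "fingers" is the gripper's target within -1 to 1 (shut at 1, half-way at 0, fully open at -1), set as the call begins (left out, the last holds). The fingers move at their own pace and stop on an object; the grip force is fixed at half the most. Time passes only in rows, so rows that do not move let the fingers close. It gives the time, the measured TCP pose, the force, the opening and the grip force at its end, in the units of the state.
- get_state(): the state, without advancing time (a new reading comes with each control period).
- grab_frame(name): name is "scene" or "top"; returns a dict with "pixels" (384x512x3 uint8, red, green, blue), "z_map" (384x512 float32, m along the optical axis (not along the pixel's ray), 0 where there is no reading), "fx", "fy", "cx", "cy" (pixels), "R" (3x3) and "t" (3): a world point X has camera coordinates R X + t. Camera axes: x right, y down, z forward; pixel columns grow to the right and rows downward; lengths in m; the calibration is good to about 2 mm. A picture is of the moment at which its call begins.
- hand_in(): hands the job in; it is judged then, once.
The state is a dict: "time_s": time; "joint_positions": joint angles; "qd": joint speeds; "effort": joint torques, N m; "tool_pos": TCP position; "tcp_rot": TCP orientation; "contact_force": force on the tool from outside, world axes, zero at the start; "wrist_torque": the same for the moment, N m; "grip_width": finger opening in m; "grasp_force": force on a finger pad.
Only numpy, scipy, OpenCV 4.12 (cv2) and the standard library are available. Lean on these libraries where they do the work, as an engineer would, in place of code of your own. Each camera call takes 0.05 s, during which the arm holds its last target. There are 200 camera calls.

### The job

Put the three round-bodied brown glass flasks away in the white-walled tray of grey foam, each standing upright in the foam dimple of its own size: the small flask in the narrowest dimple, the medium one in the middle-sized one and the large one in the widest. They are fragile: set them down gently and let go only once they stand, without tipping any of them over. The two conical flasks look alike but do not belong in the tray: leave them standing where they are.

Things in the scene. Friction and masses are not known exactly. Their poses are not given: they have to be found in the camera images.
- flask_small_mid (a point): The small ROUND flask: stoppered, loose, brown glass; a ball-shaped body 44 mm across on a small flat foot 24 mm across, then a straight upright neck 20 mm across from 40 to 86 mm above its underside, then a cork 10 mm high, 16 mm across. Total height 96 mm; weighs about 60 g. The point is on its axis half-way up, 48 mm above its underside; z along the axis, up. Pinch it by the neck from above (neck centre is 15 mm above this point).
- flask_medium_mid (a point): The medium ROUND flask: stoppered, loose, brown glass; a ball-shaped body 56 mm across on a small flat foot 30 mm across, then a straight upright neck 23 mm across from 52 to 98 mm above its underside, then a cork 10 mm high, 19 mm across. Total height 108 mm; weighs about 80 g. The point is on its axis half-way up, 54 mm above its underside; z along the axis, up. Pinch it by the neck from above (neck centre is 21 mm above this point).
- flask_large_mid (a point): The large ROUND flask: stoppered, loose, brown glass; a ball-shaped body 68 mm across on a small flat foot 36 mm across, then a straight upright neck 26 mm across from 63 to 109 mm above its underside, then a cork 10 mm high, 22 mm across. Total height 119 mm; weighs about 110 g. The point is on its axis half-way up, 59 mm above its underside; z along the axis, up. Pinch it by the neck from above (neck centre is 26 mm above this point).
- cone_medium_mid (a point): The smaller CONICAL flask, a look-alike that does not belong in the tray: same brown glass and cork, 58 mm across at its flat base, tapering in a straight cone to the neck, 23 mm across, at 53 mm; total height 109 mm; loose. The point is on its axis half-way up, 54 mm above its underside; z up.
- cone_large_mid (a point): The larger CONICAL flask, a look-alike that does not belong in the tray: same brown glass and cork, 70 mm across at its flat base, tapering in a straight cone to the neck, 26 mm across, at 66 mm; total height 122 mm; loose. The point is on its axis half-way up, 61 mm above its underside; z up.
- pad_small_dimple (a point): The dimple for the small round flask: a round, flat-floored hollow 54 mm across and 14 mm deep (edge bevelled by 4 mm) in the middle of a grey foam pad 106 x 106 mm, fixed in the white tray; its pad is told by the hollow, the narrowest of the three. The point is the centre of the hollow's floor, where the flask's foot comes to stand, 12 mm above the table; z up, y along the row of pads, x across it.
- pad_medium_dimple (a point): The dimple for the medium round flask: a round, flat-floored hollow 66 mm across and 14 mm deep (edge bevelled by 4 mm) in the middle of a grey foam pad 106 x 106 mm, fixed in the white tray; its pad is told by the hollow, the middle one of the three. The point is the centre of the hollow's floor, where the flask's foot comes to stand, 12 mm above the table; z up, y along the row of pads, x across it.
- pad_large_dimple (a point): The dimple for the large round flask: a round, flat-floored hollow 78 mm across and 14 mm deep (edge bevelled by 4 mm) in the middle of a grey foam pad 106 x 106 mm, fixed in the white tray; its pad is told by the hollow, the widest of the three. The point is the centre of the hollow's floor, where the flask's foot comes to stand, 12 mm above the table; z up, y along the row of pads, x across it.
- tray: The carrying tray, fixed, white-walled and filled with grey foam: 118 mm (its x) by 340 mm (its y), walls 30 mm high and 4 mm thick, a low steel loop handle at each end reaching 26 mm further. It holds the three foam pads in a row along its y, 108 mm from centre to centre, in any order; their tops are 26 mm above the table. Origin at the centre of its underside on the table; z up.
Mind the look-alikes: they are no part of the job. Leave any pink look-alike of the part that bears cone_large_mid alone. What is shaped like the part that bears flask_large_mid but purple is not meant.

How it is judged:
By the outcome, as a careful person would: the job done as asked, in the order asked, and still so for the second after the job is handed in, with the robot touching nothing.
It also fails if it takes over 93 s, if anything falls off the work surface, if the arm or the gripper's body presses on something with over 40 N, if the wrist force passes 120 N, or if a joint passes its speed limit or range.

## Working session

There is one attempt and no reset: what is moved stays moved. The work goes in short steps, Python scripts to look and compute and a tool call to move; the robot and the scene stay as the last step left them, time stands still between calls to the robot, and variables do not carry over. Pictures are saved under pics/ and viewed, at most 14 in all, crops included, and the job is handed in when it is done.

Besides the shell and the picture viewer there is one more tool, called after ">>>" as name(argument=value, ...), one argument or row to a line, values as JSON. drive_tool: Moves the arm, as the interface text tells. Its arguments: {"type":"object","properties":{"steps":{"type":"array"},"fingers":{"type":"number"}},"required":["steps"]}

```bash
mkdir -p pics
cat > h.py <<'E'
import numpy as np, cv2
from rig import *
def world(f,u,v,z=None):
    d=np.array([(u-f['cx'])/f['fx'],(v-f['cy'])/f['fy'],1.0]);R=np.array(f['R']);t=np.array(f['t'])
    c=-R.T@t;r=R.T@d
    if z is None: s=f['z_map'][int(round(v)),int(round(u))]
    else: s=(z-c[2])/r[2]
    return c+s*r
def cloud(f):
    v,u=np.mgrid[:384,:512];Z=f['z_map'].astype(float)
    P=np.stack([(u-f['cx'])/f['fx']*Z,(v-f['cy'])/f['fy']*Z,Z],-1)
    return (P-np.array(f['t']))@np.array(f['R'])
def save(f,n): cv2.imwrite('pics/'+n,cv2.cvtColor(f['pixels'],cv2.COLOR_RGB2BGR))
E
python3 - <<'E'
from h import *
for n in('scene','top'):
    f=grab_frame(n);save(f,n+'0.png');R=np.array(f['R']);print(n,f['fx'],f['cx'],f['cy'],(-R.T@f['t']).round(3),R.round(2).tolist())
s=get_state();print(s)
E
```

```text
scene 435.2036352051156 260.5681976957553 185.80218365936005 [-0.207 -0.781  0.92 ] [[0.72, -0.7, 0.02], [-0.44, -0.47, -0.77], [0.54, 0.54, -0.64]]
top 494.34308156569875 254.28005536705592 189.27406506254871 [ 0.249 -0.054  1.361] [[-0.03, -1.0, -0.0], [-0.98, 0.03, -0.21], [0.21, -0.0, -0.98]]
{'time_s': 0.1, 'joint_positions': array([-1.32661453,  0.33279605, -0.06469922,  1.46082066,  0.02161875,
        1.34994016, -0.08848593]), 'qd': array([ 6.59830858e-04, -3.42968544e-03, -7.24360852e-04, -2.08920463e-03,
       -1.50721340e-03, -3.98607515e-04,  1.61472521e-05]), 'effort': array([ 9.13026088e-04, -6.24552083e+01,  2.43245449e-02, -3.90710878e+01,
       -6.14652713e-02,  3.67544463e-02,  1.02788313e-04]), 'tool_pos': array([0.16468748, 0.60255572, 0.22185891]), 'tcp_rot': array([-4.17749982e-01, -3.11359985e+00,  1.98666743e-03]), 'contact_force': array([ 0.21627127, -0.28838253,  0.1091767 ]), 'wrist_torque': array([ 2.72096739e-02,  3.52158933e-05, -5.58542893e-04]), 'grasp_force': 0.0, 'grip_width': 0.08704563931923764}
```

View pics/scene0.png

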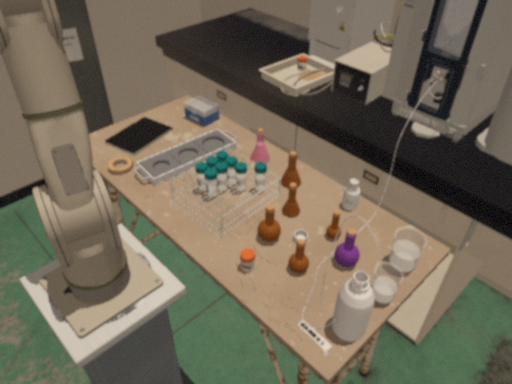

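View pics/top0.png

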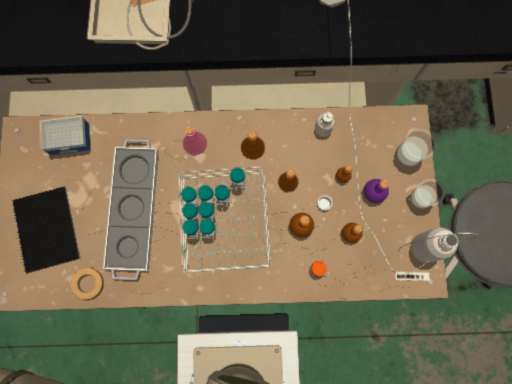

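The top view shows brown vessels at (253,146), (288,181), (344,174), (302,224) and (352,232). The scene view shows the same ones at (291,170) and (291,200), which are conical, and at (333,227), (269,225) and (299,258), which have ball bodies. There is also a purple flask at (376,190) and a pink one at (195,142). The dimples, from top to bottom, are at (135,170) widest, (131,207) middle and (127,245) narrowest. Next I'll measure and make an enlarged crop to confirm.

```bash
cat > meas.py <<'E'
from h import *
from scipy.spatial import cKDTree
def blobs(f):
    hsv=cv2.cvtColor(f['pixels'],cv2.COLOR_RGB2HSV)
    m=cv2.inRange(hsv,(4,150,40),(17,255,215))
    W=cloud(f); m[(W[...,2]<.012)|(W[...,2]>.16)|(f['z_map']==0)]=0
    n,l,s,c=cv2.connectedComponentsWithStats(m)
    out=[]
    for i in range(1,n):
        if s[i,4]<40: continue
        P=W[l==i]; zt=np.percentile(P[:,2],98)
        k=P[:,2]>zt-.02; out.append((c[i].round(0),s[i,4],zt,P[k][:,:2].mean(0),P[:,:2].mean(0)))
    return out
def show():
    for n in('scene','top'):
        f=grab_frame(n)
        for b in blobs(f): print(n,b[0],b[1],'ztop %.3f'%b[2],'top xy',b[3].round(3),'mean',b[4].round(3))
E
python3 - <<'E'
from h import *; from meas import show
show()
f=grab_frame('top');W=cloud(f)
# dimples: floor depth + contour at rim (z=.026)
Z=W[...,2]
g=cv2.cvtColor(f['pixels'],cv2.COLOR_RGB2GRAY)
for u,v in((135,170),(131,207),(127,245)):
    k=(np.hypot(*(W[...,:2]-W[v,u,:2]).transpose(2,0,1))<.05)&(Z<.019)
    P=W[k]; print('dimple',(u,v),'n',k.sum(),'c',P[:,:2].mean(0).round(4),'mid',((P.max(0)+P.min(0))/2).round(4),'ext',np.ptp(P,axis=0).round(3),'z',np.median(P[:,2]).round(4))
c=cv2.HoughCircles(cv2.resize(g,None,fx=3,fy=3)[420:810,300:480],cv2.HOUGH_GRADIENT,1,80,param1=60,param2=20,minRadius=25,maxRadius=65)
for x,y,r in c[0]:
    u,v=(x+300)/3,(y+420)/3; p=world(f,u,v,.026); print('circ',u.round(1),v.round(1),p.round(4),'diam',2*r/3*p[2]*0+2*r/3/f['fx']*1.31)
# tray walls
k=(Z>.0285)&(Z<.035); k[:,:100]=0;k[:,165:]=0;k[:140]=0;k[285:]=0
r=cv2.minAreaRect(W[k][:,:2].astype(np.float32));print('tray',r)
# table height
print('table',np.median(Z[285:300,20:60]),np.median(Z[120:130,300:310]))
s=grab_frame('scene')['pixels'][140:280,230:370];t=f['pixels'][120:260,230:370]
im=np.hstack([cv2.resize(s,(400,400),interpolation=2),cv2.resize(t,(400,400),interpolation=2)]);cv2.imwrite('pics/c1.png',im[...,::-1])
E
```

```text
scene [291. 187.] 536 ztop 0.109 top xy [ 0.603 -0.107] mean [ 0.598 -0.11 ]
scene [269. 227.] 444 ztop 0.109 top xy [ 0.422 -0.189] mean [ 0.416 -0.194]
scene [333. 227.] 166 ztop 0.089 top xy [ 0.561 -0.312] mean [ 0.557 -0.311]
scene [299. 260.] 353 ztop 0.099 top xy [ 0.397 -0.323] mean [ 0.393 -0.327]
scene [247. 256.] 102 ztop 0.056 top xy [ 0.305 -0.227] mean [ 0.305 -0.227]
top [252. 145.] 419 ztop 0.124 top xy [ 0.654 -0.055] mean [ 0.647 -0.055]
top [344. 174.] 199 ztop 0.097 top xy [ 0.564 -0.304] mean [ 0.561 -0.302]
top [288. 180.] 272 ztop 0.110 top xy [ 0.551 -0.151] mean [ 0.547 -0.149]
top [301. 225.] 459 ztop 0.119 top xy [ 0.427 -0.181] mean [ 0.424 -0.178]
top [352. 232.] 315 ztop 0.109 top xy [ 0.402 -0.316] mean [ 0.4   -0.311]
dimple (135, 170) n 591 c [0.6009 0.2794] mid [0.5991 0.2804 0.0104] ext [0.078 0.082 0.017] z 0.0117
dimple (131, 207) n 443 c [0.4921 0.2868] mid [0.4898 0.2845 0.0114] ext [0.089 0.076 0.015] z 0.0115
dimple (127, 245) n 315 c [0.3844 0.294 ] mid [0.3925 0.2891 0.0111] ext [0.068 0.063 0.015] z 0.0116
circ 134.2 169.8 [0.5956 0.2765 0.026 ] diam 0.08073610067367554
circ 128.5 247.5 [0.3801 0.2872 0.026 ] diam 0.0503496453166008
circ 132.2 208.5 [0.4865 0.2796 0.026 ] diam 0.06165623664855957
tray ((0.4901518225669861, 0.2836892008781433), (0.11914519965648651, 0.38432836532592773), 86.25088500976562)
table -0.0004669206376366295 -0.001340278688160557
```

View pics/c1.png

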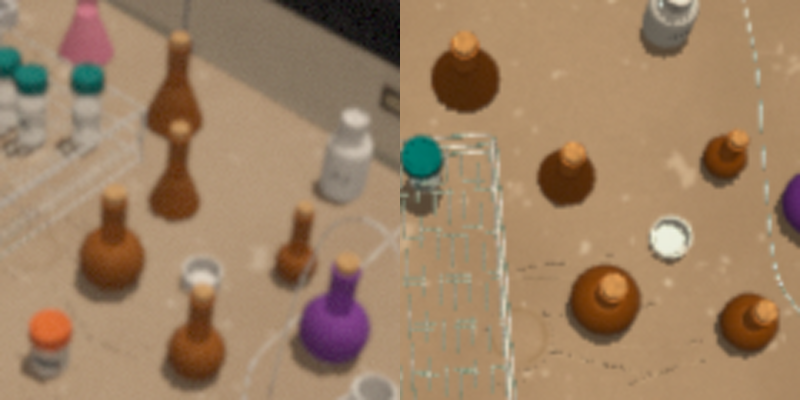

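The crop confirms it. The three round flasks in the top view are (302,224) large, (352,232) medium and (344,174) small. (253,146) and (288,181) taper straight from a flat base, so they are the cones. The purple flask is not meant. I'll refine the cork axes and the tray using both views.

Run:
```python
from h import *
F={n:grab_frame(n) for n in('scene','top')}
fl={'small':(.562,-.306,.096),'medium':(.402,-.318,.108),'large':(.428,-.182,.119)}
pa=lambda f,p:(lambda c:(f['fx']*c[0]/c[2]+f['cx'],f['fy']*c[1]/c[2]+f['cy']))(np.array(f['R'])@np.array(p)+f['t'])
for n,f in F.items():
    hsv=cv2.cvtColor(f['pixels'],cv2.COLOR_RGB2HSV);W=cloud(f)
    for k,(x,y,h) in fl.items():
        u,v=pa(f,(x,y,h-.004)); y0,x0=int(v)-9,int(u)-9
        P=W[y0:y0+19,x0:x0+19]; b=hsv[y0:y0+19,x0:x0+19]
        m=(b[...,2]>165)&(b[...,1]>110)&(b[...,0]<18)&(P[...,2]>h-.016)
        q=np.argwhere(m); vv,uu=q.mean(0)+[y0,x0]
        # visible cork centroid ~ 4-5 mm below top
        print(n,k,m.sum(),(uu.round(1),vv.round(1)),'ray',world(f,uu,vv,h-.005).round(4),'cloud',P[m].mean(0).round(4))
    Z=W[...,2]
    k=(Z>.027)&(Z<.036)&(np.abs(W[...,0]-.49)<.2)&(np.abs(W[...,1]-.285)<.075)
    r=cv2.minAreaRect(W[k][:,:2].astype(np.float32));print(n,'tray',r)
    for nm,c in(('rack',(.50,.05)),('pink',None),):
        if c: k=(W[...,0]>.3)&(W[...,0]<.68)&(W[...,1]>-.10)&(W[...,1]<.2)&(Z<.3); print('max rack z',np.percentile(Z[k],99.8))
    k=(W[...,0]>.3)&(W[...,1]<-.12)&(W[...,1]>-.45)&(W[...,0]<.7)&(Z>.07)
    kk=(hsv[...,0]>130)&(hsv[...,0]<150)&(hsv[...,1]>120)&(Z>.01)&(W[...,1]<-.2); print('purple',W[kk].mean(0).round(3))
```

```text
scene small 13 (np.float64(336.6), np.float64(212.0)) ray [ 0.5716 -0.3045  0.091 ] cloud [ 0.5658 -0.3081  0.0971]
scene medium 19 (np.float64(300.9), np.float64(241.7)) ray [ 0.4061 -0.3178  0.103 ] cloud [ 0.4023 -0.3206  0.108 ]
scene large 28 (np.float64(269.8), np.float64(206.9)) ray [ 0.4321 -0.1794  0.114 ] cloud [ 0.4281 -0.1832  0.119 ]
scene tray ((0.49030572175979614, 0.28181421756744385), (0.12783417105674744, 0.388590931892395), 86.30535125732422)
max rack z 0.122212015549731
purple [ 0.541 -0.411  0.071]
top small 28 (np.float64(348.4), np.float64(167.6)) ray [ 0.5681 -0.3069  0.091 ] cloud [ 0.5672 -0.3062  0.0946]
top medium 42 (np.float64(358.0), np.float64(228.2)) ray [ 0.4047 -0.3184  0.103 ] cloud [ 0.4008 -0.3117  0.1352]
top large 62 (np.float64(304.5), np.float64(219.5)) ray [ 0.4295 -0.1815  0.114 ] cloud [ 0.4292 -0.1813  0.1161]
top tray ((0.48977214097976685, 0.2839222550392151), (0.11951328068971634, 0.38913285732269287), 86.07137298583984)
max rack z 0.12229359613533083
purple [ 0.512 -0.38   0.056]
```

>>> drive_tool(
  steps=[
    [0, 0, -10, -5.1],
    [0, 0, -10, -5.1],
    [0, 0, -10, -5.1],
    [-26, -27, 0, 0],
    [-26, -27, 0, 0],
    [-26, -27, 0, 0],
    [-26, -27, 0, 0],
    [-26, -27, 0, 0],
  ],
  fingers=-0.1,
)

```text
time_s: 1.07
tool_pos: [0.2958, 0.4665, 0.2527]
tcp_rot: [-0.0, 3.141, 0.001]
contact_force: [0.1, 0.1, -1.0]
grip_width: 0.0491
grasp_force: 0.0
```

```bash
cat > go.py <<'E'
import sys; from h import *
from scipy.spatial.transform import Rotation as Ro
s=get_state();R=Ro.from_rotvec(s['tcp_rot']).as_matrix();p=s['tool_pos']
print('t',round(s['time_s'],2),'tcp',p.round(4),'y',R[:,1].round(3),'z',R[:,2].round(3),'w',round(s['grip_width'],4),'q',s['joint_positions'].round(2))
if len(sys.argv)>3: print('tool mm',(1000*R.T@(np.array(list(map(float,sys.argv[1:4])))-p)).round(1))
E
python3 go.py .568 -.306 .21
```

```text
t 1.07 tcp [0.2958 0.4665 0.2527] y [-0.  1.  0.] z [ 0.  0. -1.] w 0.0491 q [-1.09  0.16 -0.    1.61  0.    1.37  0.48]
tool mm [-272.  -772.6   42.4]
```

>>> drive_tool(
  steps=[
    [-28, -29, 0, 0],
    [-28, -29, 0, 0],
    [-28, -29, 0, 0],
    [-28, -29, 0, 0],
    [-28, -29, 0, 0],
    [-26, -30, 0, 0],
    [-26, -30, 0, 0],
    [-20, -35, 0, 0],
  ],
)

```text
time_s: 1.73
tool_pos: [0.5082, 0.2268, 0.2526]
tcp_rot: [-0.001, 3.141, 0.001]
contact_force: [0.5, -0.7, -0.5]
grip_width: 0.0479
grasp_force: 0.0
```

>>> drive_tool(
  steps=[
    [-10, -37, 0, 0],
    [-10, -37, 0, 0],
    [-10, -37, 0, 0],
    [-10, -37, 0, 0],
    [-10, -37, 0, 0],
    [-5, -37, 0, 0],
    [-5, -37, 0, 0],
    [0, -37, 0, 0],
  ],
)

```text
time_s: 2.4
tool_pos: [0.5673, -0.0697, 0.2526]
tcp_rot: [-0.001, 3.141, -0.0]
contact_force: [0.9, 0.4, -0.2]
grip_width: 0.0472
grasp_force: 0.0
```

```bash
python3 go.py .568 -.306 .16
```

```text
t 2.4 tcp [ 0.5673 -0.0697  0.2526] y [-0.001  1.    -0.   ] z [ 0. -0. -1.] w 0.0472 q [-0.36  0.2   0.47  1.59 -0.09  1.37  1.69]
tool mm [  -0.6 -236.3   92.6]
```

>>> drive_tool(
  steps=[
    [0, -36, 0, 0],
    [0, -36, 0, 0],
    [0, -36, 5, 0],
    [0, -36, 10, 0],
    [0, -36, 20, 0],
    [0, -36, 30, 0],
    [0, -20, 30, 0],
    [0, 0, 15, 0],
  ],
)

```text
time_s: 3.07
tool_pos: [0.5638, -0.3052, 0.1424]
tcp_rot: [-0.009, -3.138, 0.002]
contact_force: [-1.4, -0.5, -1.4]
grip_width: 0.0481
grasp_force: 0.0
```

```bash
python3 go.py .568 -.306 .056
python3 - <<'E'
from h import *
s=grab_frame('scene')['pixels'][130:290,250:410];t=grab_frame('top')['pixels'][110:250,280:420]
cv2.imwrite('pics/c2.png',np.hstack([cv2.resize(a,(400,400),interpolation=2) for a in(s,t)])[...,::-1])
E
```

```text
t 3.07 tcp [ 0.5638 -0.3052  0.1424] y [ 0.006  1.    -0.002] z [-0.004 -0.002 -1.   ] w 0.0481 q [ 0.    0.46  0.56  1.54 -0.25  1.22  2.17]
tool mm [-4.5 -0.7 86.4]
```

View pics/c2.png

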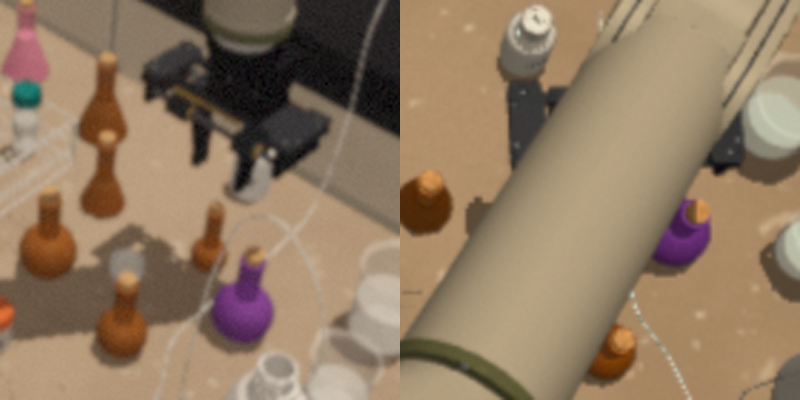

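Run:
```python
from h import *
f=grab_frame('scene');s=get_state();W=cloud(f)
for dy in(-.024-.012,-.024,0,.024,.036):
    for dx in (0,):
        c=np.array(f['R'])@(s['tool_pos']+[0,dy,0])+f['t'];u,v=f['fx']*c[0]/c[2]+f['cx'],f['fy']*c[1]/c[2]+f['cy'];print(dy,'px',round(u,1),round(v,1),'crop',round((u-250)*2.5),round((v-130)*2.5))
k=(np.abs(W[...,0]-.564)<.04)&(np.abs(W[...,1]+.305)<.06)&(W[...,2]>.14)&(W[...,2]<.16)
P=W[k];print(len(P));a=P[P[:,1]>-.305];b=P[P[:,1]<-.305]
for q in(a,b):print(q.mean(0).round(4),q.min(0).round(3),q.max(0).round(3))
g=cv2.cvtColor(f['pixels'],cv2.COLOR_RGB2HSV)
for nm,c in(('bottle',(.69,-.25)),('beak',(.62,-.48)),('purple',(.52,-.39))):
    k=np.hypot(W[...,0]-c[0],W[...,1]-c[1])<.05; print(nm,np.percentile(W[k][:,2],[50,97,99]))
```

```text
-0.036000000000000004 px 347.3 204.0 crop 243 185
-0.024 px 343.7 201.8 crop 234 179
0 px 336.6 197.4 crop 216 169
0.024 px 329.6 193.2 crop 199 158
0.036 px 326.2 191.1 crop 191 153
63
[ 0.5612 -0.2736  0.152 ] [ 0.552 -0.278  0.141] [ 0.576 -0.267  0.16 ]
[ 0.5616 -0.3305  0.1522] [ 0.553 -0.334  0.143] [ 0.576 -0.323  0.16 ]
bottle [0.00200074 0.06478575 0.07056046]
beak [0.05190961 0.09973223 0.10127335]
purple [0.05645164 0.31008233 0.49836487]
```

>>> drive_tool(
  steps=[
    [-4, -1, 0, 0],
    [0, 0, 12, 0],
    [0, 0, 14, 0],
    [0, 0, 14, 0],
    [0, 0, 14, 0],
    [0, 0, 14, 0],
    [0, 0, 10, 0],
    [0, 0, 6, 0],
  ],
)

```text
time_s: 3.88
tool_pos: [0.5704, -0.3006, 0.06]
tcp_rot: [0.001, -3.14, -0.001]
contact_force: [0.1, 0.4, 0.3]
grip_width: 0.0476
grasp_force: 0.0
```

```bash
python3 go.py .568 -.306 .058
python3 - <<'E'
from h import *
s=grab_frame('scene')['pixels'][150:270,280:400]
cv2.imwrite('pics/c3.png',cv2.resize(s,(500,500),interpolation=2)[...,::-1])
E
```

```text
t 3.88 tcp [ 0.5704 -0.3006  0.06  ] y [-0.     1.     0.001] z [-0.002  0.001 -1.   ] w 0.0476 q [ 0.02  0.55  0.53  1.6  -0.3   1.07  2.2 ]
tool mm [ 2.4 -5.4  2. ]
```

View pics/c3.png

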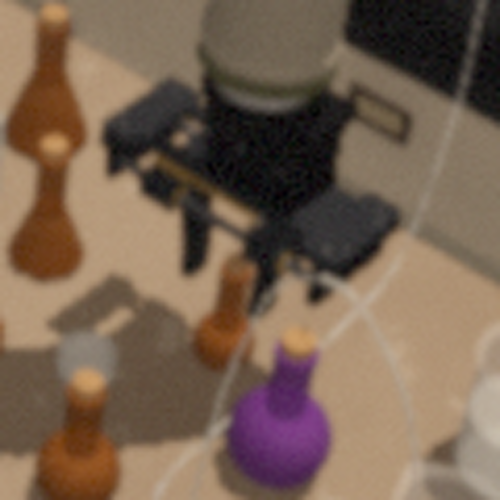

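>>> drive_tool(
  steps=[
    [1, -2.5, 1, 0],
    [1, -2.5, 1, 0],
    [0, 0, 0, 0],
    [0, 0, 0, 0],
  ],
)

```text
time_s: 4.27
tool_pos: [0.5691, -0.3066, 0.0605]
tcp_rot: [0.001, 3.141, -0.001]
contact_force: [0.2, -0.1, 0.6]
grip_width: 0.0479
grasp_force: 0.0
```

>>> drive_tool(
  steps=[
    [0, 0, 0, 0],
    [0, 0, 0, 0],
    [0, 0, 0, 0],
    [0, 0, 0, 0],
    [0, 0, 0, 0],
    [0, 0, 0, 0],
    [0, 0, 0, 0],
  ],
  fingers=1,
)

```text
time_s: 4.85
tool_pos: [0.569, -0.306, 0.0598]
tcp_rot: [0.0, -3.142, -0.0]
contact_force: [-0.8, 0.8, 0.2]
grip_width: 0.0187
grasp_force: 29.9
```

```bash
python3 go.py .568 -.306 .22
```

```text
t 4.85 tcp [ 0.569  -0.306   0.0598] y [-0.  1.  0.] z [-0.  0. -1.] w 0.0187 q [ 0.03  0.55  0.53  1.6  -0.3   1.07  2.21]
tool mm [   1.    -0.  -160.2]
```

>>> drive_tool(
  steps=[
    [0, 0, -6, 0],
    [0, 0, -14, 0],
    [0, 0, -20, 0],
    [0, 0, -25, 0],
    [0, 0, -30, 0],
    [0, 0, -30, 0],
    [0, 0, -25, 0],
    [0, 0, -12, 0],
  ],
)

```text
time_s: 5.52
tool_pos: [0.5699, -0.307, 0.227]
tcp_rot: [0.0, 3.136, -0.003]
contact_force: [0.7, 0.0, 0.4]
grip_width: 0.0194
grasp_force: 29.9
```

>>> drive_tool(
  steps=[
    [3, 10, 0, 0],
    [6, 20, 0, 0],
    [10, 30, 0, 0],
    [11, 34, 0, 0],
    [11, 34, 0, 0],
    [11, 34, 0, 0],
    [11, 34, 0, 0],
    [11, 34, 0, 0],
  ],
)

```text
time_s: 6.18
tool_pos: [0.493, -0.0736, 0.2203]
tcp_rot: [0.002, -3.14, 0.0]
contact_force: [0.1, 0.7, -0.8]
grip_width: 0.0192
grasp_force: 29.9
```

>>> drive_tool(
  steps=[
    [11, 34, 0, 0],
    [11, 34, 0, 0],
    [11, 34, 0, 0],
    [11, 34, 0, 0],
    [11, 34, 0, 0],
    [11, 34, 0, 0],
    [11, 34, 0, 0],
    [11, 34, 0, 0],
  ],
)

```text
time_s: 6.85
tool_pos: [0.4046, 0.1974, 0.2205]
tcp_rot: [0.002, -3.14, 0.002]
contact_force: [-0.2, 0.3, 0.4]
grip_width: 0.019
grasp_force: 29.9
```

```bash
python3 go.py .382 .291 .13
```

```text
t 6.85 tcp [0.4046 0.1974 0.2205] y [-0.001  1.    -0.001] z [-0.001 -0.001 -1.   ] w 0.019 q [-0.68 -0.06  0.12  1.9   0.01  1.3   1.01]
tool mm [22.4 93.7 90.4]
```

>>> drive_tool(
  steps=[
    [8, 30, 0, 0],
    [8, 30, 0, 0],
    [5, 22, 0, 0],
    [1, 12, 10, 0],
    [0, 0, 25, 0],
    [0, 0, 25, 0],
    [0, 0, 20, 0],
    [0, 0, 10, 0],
  ],
)

```text
time_s: 7.52
tool_pos: [0.3831, 0.2878, 0.1277]
tcp_rot: [0.0, -3.138, 0.006]
contact_force: [-0.5, 0.4, -0.8]
grip_width: 0.0193
grasp_force: 29.9
```

>>> drive_tool(
  steps=[
    [0, 0, 0, 0],
    [0, 0, 0, 0],
    [0, 0, 0, 0],
  ],
)

```text
time_s: 7.77
tool_pos: [0.3853, 0.2901, 0.1328]
tcp_rot: [0.0, 3.141, 0.001]
contact_force: [0.5, 0.4, -0.3]
grip_width: 0.0193
grasp_force: 29.9
```

```bash
python3 go.py .382 .291 .072
python3 - <<'E'
from h import *
s=grab_frame('scene')['pixels'][100:220,110:260];t=grab_frame('top')['pixels'][150:290,60:200]
cv2.imwrite('pics/c4.png',np.hstack([cv2.resize(a,(400,400),interpolation=2) for a in(s,t)])[...,::-1])
E
```

```text
t 7.77 tcp [0.3853 0.2901 0.1328] y [0.    1.    0.001] z [ 0.001  0.001 -1.   ] w 0.0193 q [-0.77  0.09  0.03  1.94 -0.    1.1   0.83]
tool mm [ 3.4  0.8 60.8]
```

View pics/c4.png

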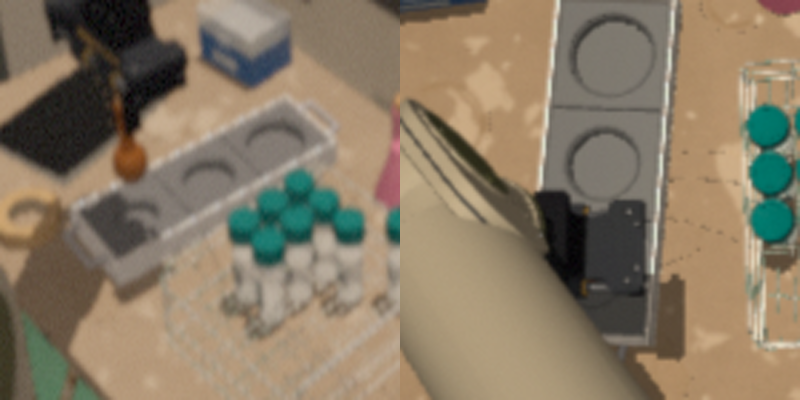

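Run:
```python
from h import *
f=grab_frame('scene');W=cloud(f);hsv=cv2.cvtColor(f['pixels'],cv2.COLOR_RGB2HSV)
k=(hsv[...,0]<18)&(hsv[...,1]>140)&(np.abs(W[...,0]-.385)<.05)&(np.abs(W[...,1]-.29)<.05)&(W[...,2]>.07)
P=W[k];print(len(P));b=P[P[:,2]<.118]
c=np.array(f['R'].T@-f['t'])
# sphere fit, r fixed 22mm
from scipy.optimize import least_squares
r=least_squares(lambda p:np.linalg.norm(b-p,axis=1)-.022,[.385,.29,.095],loss='soft_l1',f_scale=.002);print('ball centre',r.x.round(4),'zmin',P[:,2].min())
for u0,n,c0 in((0,'med',(.490,.284)),(0,'large',(.598,.2767)),(0,'small',(.382,.291))):
    k=(np.hypot(W[...,0]-c0[0],W[...,1]-c0[1])<.05)&(W[...,2]<.019);Q=W[k];print(n,k.sum(),Q.mean(0).round(4),((Q.max(0)+Q.min(0))/2).round(4))
```

```text
158
ball centre [0.384  0.2907 0.0927] zmin 0.08516444055039075
med 435 [ 0.4917  0.2873 -0.5196] [ 0.4904  0.2845 -0.377 ]
large 196 [ 0.602   0.2853 -0.0613] [ 0.5965  0.2833 -0.3742]
small 383 [ 0.3836  0.2894 -0.5537] [ 0.3813  0.2835 -0.3766]
```

>>> drive_tool(
  steps=[
    [2.5, 1, 5, 0],
    [0, 0, 10, 0],
    [0, 0, 10, 0],
    [0, 0, 10, 0],
    [0, 0, 8, 0],
    [0, 0, 6, 0],
    [0, 0, 4, 0],
    [0, 0, 0, 0],
  ],
)

```text
time_s: 8.58
tool_pos: [0.382, 0.2906, 0.0778]
tcp_rot: [0.0, -3.14, 0.002]
contact_force: [-0.6, -0.3, -0.0]
grip_width: 0.0192
grasp_force: 29.9
```

>>> drive_tool(
  steps=[
    [0, 0, 2, 0],
    [0, 0, 1.5, 0],
    [0, 0, 1.5, 0],
    [0, 0, 0, 0],
    [0, 0, 0, 0],
  ],
)

```text
time_s: 9.0
tool_pos: [0.3824, 0.291, 0.074]
tcp_rot: [-0.0, 3.141, 0.0]
contact_force: [-0.2, 0.2, -0.4]
grip_width: 0.0193
grasp_force: 29.9
```

```bash
python3 go.py .382 .291 .072
```

```text
t 9.0 tcp [0.3824 0.291  0.074 ] y [-0.  1.  0.] z [ 0.  0. -1.] w 0.0193 q [-0.77  0.16  0.03  2.01 -0.01  0.97  0.83]
tool mm [ 0.4 -0.   2. ]
```

>>> drive_tool(
  steps=[
    [0, 0, 1, 0],
    [0, 0, 0, 0],
    [0, 0, 0, 0],
  ],
)

```text
time_s: 9.25
tool_pos: [0.3823, 0.291, 0.0729]
tcp_rot: [-0.0, 3.142, 0.0]
contact_force: [-0.3, 0.2, -0.6]
grip_width: 0.0188
grasp_force: 29.9
```

>>> drive_tool(
  steps=[
    [0, 0, 1, 0],
    [0, 0, 0, 0],
    [0, 0, 0, 0],
  ],
)

```text
time_s: 9.5
tool_pos: [0.3823, 0.2909, 0.0718]
tcp_rot: [0.0, -3.141, 0.0]
contact_force: [0.2, 0.0, -0.4]
grip_width: 0.0189
grasp_force: 29.9
```

>>> drive_tool(
  steps=[
    [0, 0, 0.7, 0],
    [0, 0, 0, 0],
    [0, 0, 0, 0],
  ],
)

```text
time_s: 9.75
tool_pos: [0.3826, 0.2911, 0.0716]
tcp_rot: [-0.0, 3.141, 0.001]
contact_force: [-0.3, -1.8, 5.4]
grip_width: 0.0195
grasp_force: 30.0
```

>>> drive_tool(
  steps=[
    [0, 0, 0.7, 0],
    [0, 0, 0, 0],
    [0, 0, 0, 0],
  ],
)

```text
time_s: 10.0
tool_pos: [0.383, 0.2913, 0.0716]
tcp_rot: [-0.0, 3.14, 0.001]
contact_force: [-2.0, -2.0, 10.8]
grip_width: 0.019
grasp_force: 30.0
```

>>> drive_tool(
  steps=[
    [0, 0, -0.7, 0],
    [0, 0, 0, 0],
  ],
)

```text
time_s: 10.17
tool_pos: [0.3826, 0.2911, 0.0716]
tcp_rot: [-0.0, 3.141, 0.001]
contact_force: [-0.5, -1.3, 6.6]
grip_width: 0.019
grasp_force: 29.9
```

>>> drive_tool(
  steps=[
    [0, 0, 0, 0],
    [0, 0, 0, 0],
    [0, 0, 0, 0],
    [0, 0, 0, 0],
    [0, 0, 0, 0],
  ],
  fingers=-0.1,
)

```text
time_s: 10.58
tool_pos: [0.3822, 0.2909, 0.071]
tcp_rot: [0.0, -3.141, 0.0]
contact_force: [-0.3, -0.4, 0.4]
grip_width: 0.0435
grasp_force: 0.0
```

>>> drive_tool(
  steps=[
    [0, 0, -5, 0],
    [0, 0, -10, 0],
    [0, 0, -20, 0],
    [0, 0, -30, 0],
    [0, 0, -35, 0],
    [0, 0, -30, 0],
    [0, 0, -20, 0],
  ],
)

```text
time_s: 11.17
tool_pos: [0.383, 0.2915, 0.2255]
tcp_rot: [-0.0, 3.139, 0.005]
contact_force: [1.1, 0.1, 0.6]
grip_width: 0.0478
grasp_force: 0.0
```

```bash
python3 go.py .404 -.318 .22
```

```text
t 11.17 tcp [0.383  0.2915 0.2255] y [-0.     1.     0.003] z [ 0.003  0.003 -1.   ] w 0.0478 q [-0.78  0.01  0.03  1.83 -0.    1.3   0.83]
tool mm [ -20.9 -609.5    3.8]
```

>>> drive_tool(
  steps=[
    [-14, -30, 0, 0],
    [-14, -34, 0, 0],
    [-14, -34, 0, 0],
    [-12, -34, 0, 0],
    [-10, -34, 0, 0],
    [-8, -34, 0, 0],
    [-8, -34, 0, 0],
    [0, -34, 0, 0],
  ],
)

```text
time_s: 11.83
tool_pos: [0.4632, 0.0211, 0.2222]
tcp_rot: [0.0, 3.14, 0.001]
contact_force: [0.4, -1.0, -0.0]
grip_width: 0.0478
grasp_force: 0.0
```

>>> drive_tool(
  steps=[
    [0, -34, 0, 0],
    [0, -34, 0, 0],
    [4, -34, 0, 0],
    [8, -34, 0, 0],
    [8, -34, 0, 0],
    [10, -34, 0, 0],
    [12, -34, 0, 0],
    [8, -34, 0, 0],
  ],
)

```text
time_s: 12.5
tool_pos: [0.4113, -0.2507, 0.2222]
tcp_rot: [0.0, 3.14, 0.001]
contact_force: [0.9, 0.1, 0.0]
grip_width: 0.0481
grasp_force: 0.0
```

>>> drive_tool(
  steps=[
    [5, -30, 10, 0],
    [3, -27, 15, 0],
    [0, -12, 20, 0],
    [0, 0, 10, 0],
    [0, 0, 0, 0],
    [0, 0, 0, 0],
    [0, 0, 0, 0],
  ],
)

```text
time_s: 13.08
tool_pos: [0.4054, -0.3171, 0.1672]
tcp_rot: [-0.003, 3.14, 0.001]
contact_force: [1.3, 0.3, -0.2]
grip_width: 0.048
grasp_force: 0.0
```

```bash
python3 go.py .404 -.318 .064
python3 - <<'E'
from h import *
s=grab_frame('scene')['pixels'];cv2.imwrite('pics/c5.png',cv2.resize(s,(800,600),interpolation=2)[...,::-1])
E
```

```text
t 13.08 tcp [ 0.4054 -0.3171  0.1672] y [-0.002  1.     0.   ] z [ 0.001  0.    -1.   ] w 0.048 q [-0.1   0.14  0.74  1.86 -0.1   1.18  2.25]
tool mm [  1.5  -1.  103.2]
```

View pics/c5.png

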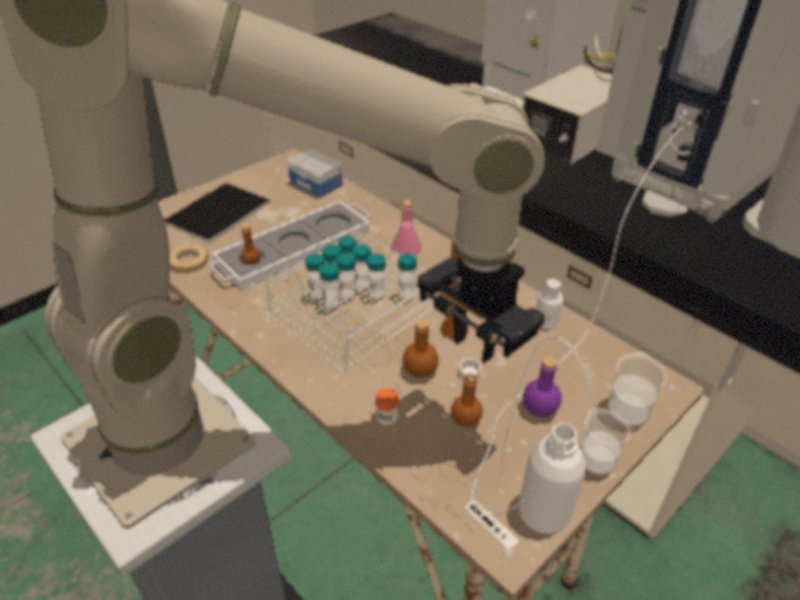

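The small flask stands in its dimple at about (250,250), and the gripper hangs above the medium flask at (467,400). I'll descend now.

>>> drive_tool(
  steps=[
    [1.5, -1, 10, 0],
    [0, 0, 18, 0],
    [0, 0, 18, 0],
    [0, 0, 18, 0],
    [0, 0, 16, 0],
    [0, 0, 12, 0],
    [0, 0, 9, 0],
    [0, 0, 0, 0],
  ],
)

```text
time_s: 13.8
tool_pos: [0.4023, -0.3183, 0.0636]
tcp_rot: [0.001, -3.14, -0.002]
contact_force: [-0.4, 0.3, -0.2]
grip_width: 0.0478
grasp_force: 0.0
```

>>> drive_tool(
  steps=[
    [0, 0, 0, 0],
    [0, 0, 0, 0],
  ],
)

```text
time_s: 13.97
tool_pos: [0.4034, -0.3194, 0.0659]
tcp_rot: [-0.0, 3.141, -0.001]
contact_force: [0.3, -0.1, 1.2]
grip_width: 0.0482
grasp_force: 0.0
```

>>> drive_tool(
  steps=[
    [0, 0, 0, 0],
    [0, 0, 0, 0],
    [0, 0, 0, 0],
    [0, 0, 0, 0],
    [0, 0, 0, 0],
    [0, 0, 0, 0],
    [0, 0, 0, 0],
  ],
  fingers=1,
)

```text
time_s: 14.55
tool_pos: [0.4031, -0.319, 0.0652]
tcp_rot: [-0.001, 3.141, 0.0]
contact_force: [0.2, 0.3, 1.5]
grip_width: 0.0221
grasp_force: 30.0
```

>>> drive_tool(
  steps=[
    [0, 0, -6, 0],
    [0, 0, -14, 0],
    [0, 0, -20, 0],
    [0, 0, -25, 0],
    [0, 0, -30, 0],
    [0, 0, -35, 0],
    [0, 0, -25, 0],
    [0, 0, -12, 0],
  ],
)

```text
time_s: 15.22
tool_pos: [0.4037, -0.32, 0.2357]
tcp_rot: [0.001, 3.138, -0.002]
contact_force: [0.7, -0.3, -1.6]
grip_width: 0.0219
grasp_force: 30.0
```

```bash
python3 go.py .490 .284 .15
```

```text
t 15.22 tcp [ 0.4037 -0.32    0.2357] y [ 0.     1.    -0.001] z [ 0.004 -0.001 -1.   ] w 0.0219 q [-0.13  0.07  0.75  1.77 -0.05  1.32  2.21]
tool mm [-85.8 604.1  85.2]
```

>>> drive_tool(
  steps=[
    [-5, 10, 0, 0],
    [-9, 20, 0, 0],
    [-12, 30, 0, 0],
    [-12, 34, 0, 0],
    [-12, 34, 0, 0],
    [-12, 34, 0, 0],
    [-12, 34, 0, 0],
    [-6, 34, 0, 0],
  ],
)

```text
time_s: 15.88
tool_pos: [0.4833, -0.0871, 0.2315]
tcp_rot: [0.001, -3.141, 0.0]
contact_force: [0.1, -1.0, -1.4]
grip_width: 0.0224
grasp_force: 30.0
```

>>> drive_tool(
  steps=[
    [-6, 36, 0, 0],
    [0, 36, 0, 0],
    [0, 36, 0, 0],
    [0, 36, 0, 0],
    [0, 36, 0, 0],
    [0, 36, 0, 0],
    [0, 36, 0, 0],
    [0, 36, 0, 0],
  ],
)

```text
time_s: 16.55
tool_pos: [0.4882, 0.2005, 0.2315]
tcp_rot: [0.0, -3.141, 0.001]
contact_force: [0.7, -0.7, -0.9]
grip_width: 0.0224
grasp_force: 30.0
```

>>> drive_tool(
  steps=[
    [0, 34, 0, 0],
    [0, 30, 0, 0],
    [0, 20, 10, 0],
    [0, 2, 20, 0],
    [0, 0, 25, 0],
    [0, 0, 25, 0],
    [0, 0, 10, 0],
    [0, 0, 0, 0],
  ],
)

```text
time_s: 17.22
tool_pos: [0.4872, 0.2839, 0.1392]
tcp_rot: [0.0, -3.137, 0.005]
contact_force: [-0.9, -0.0, -0.3]
grip_width: 0.0221
grasp_force: 30.0
```

>>> drive_tool(
  steps=[
    [0, 0, 0, 0],
    [0, 0, 0, 0],
  ],
)

```text
time_s: 17.38
tool_pos: [0.4896, 0.2853, 0.1436]
tcp_rot: [0.0, 3.14, 0.002]
contact_force: [0.7, -0.0, -0.8]
grip_width: 0.0223
grasp_force: 30.0
```

```bash
cat > ball.py <<'E'
import sys; from h import *
from scipy.optimize import least_squares
r=float(sys.argv[1]);f=grab_frame('scene');W=cloud(f);hsv=cv2.cvtColor(f['pixels'],cv2.COLOR_RGB2HSV);p=get_state()['tool_pos']
k=(hsv[...,0]<18)&(hsv[...,1]>140)&(np.hypot(W[...,0]-p[0],W[...,1]-p[1])<.05)&(W[...,2]>.03)&(W[...,2]<p[2]-.015)
b=W[k];s=least_squares(lambda q:np.linalg.norm(b-q,axis=1)-r,[p[0],p[1],p[2]-.04],loss='soft_l1',f_scale=.002);print(len(b),'ball',s.x.round(4))
E
python3 go.py .490 .284 .077;python3 ball.py .028
```

```text
t 17.38 tcp [0.4896 0.2853 0.1436] y [0.    1.    0.001] z [ 0.002  0.001 -1.   ] w 0.0223 q [-0.77  0.26  0.18  1.73 -0.05  1.15  1.  ]
tool mm [-0.3 -1.4 66.6]
147 ball [0.4909 0.2863 0.1028]
```

>>> drive_tool(
  steps=[
    [0, -1, 6, 0],
    [0, 0, 12, 0],
    [0, 0, 12, 0],
    [0, 0, 12, 0],
    [0, 0, 9, 0],
    [0, 0, 6, 0],
    [0, 0, 4, 0],
    [0, 0, 0, 0],
  ],
)

```text
time_s: 18.1
tool_pos: [0.4884, 0.2837, 0.0801]
tcp_rot: [0.0, -3.14, 0.001]
contact_force: [-0.1, 0.3, -0.5]
grip_width: 0.0221
grasp_force: 30.0
```

>>> drive_tool(
  steps=[
    [0, 0, 1, 0],
    [0, 0, 1, 0],
    [0, 0, 0, 0],
    [0, 0, 0, 0],
  ],
)

```text
time_s: 18.43
tool_pos: [0.489, 0.2842, 0.0795]
tcp_rot: [-0.001, 3.141, 0.001]
contact_force: [0.8, -0.3, -1.2]
grip_width: 0.0221
grasp_force: 30.0
```

>>> drive_tool(
  steps=[
    [0, 0, 1, 0],
    [0, 0, 0, 0],
    [0, 0, 0, 0],
  ],
)

```text
time_s: 18.68
tool_pos: [0.4888, 0.284, 0.0782]
tcp_rot: [-0.0, 3.142, 0.0]
contact_force: [0.1, -1.0, -0.4]
grip_width: 0.0224
grasp_force: 30.0
```

>>> drive_tool(
  steps=[
    [0, 0, 1, 0],
    [0, 0, 0, 0],
    [0, 0, 0, 0],
  ],
)

```text
time_s: 18.93
tool_pos: [0.4889, 0.2841, 0.0773]
tcp_rot: [-0.0, 3.141, 0.0]
contact_force: [0.6, 0.3, 0.1]
grip_width: 0.0222
grasp_force: 30.0
```

>>> drive_tool(
  steps=[
    [0, 0, 0.7, 0],
    [0, 0, 0, 0],
    [0, 0, 0, 0],
  ],
)

```text
time_s: 19.18
tool_pos: [0.4892, 0.2843, 0.0772]
tcp_rot: [-0.0, 3.141, 0.001]
contact_force: [-1.3, -0.6, 5.0]
grip_width: 0.0227
grasp_force: 30.0
```

Contact felt; release and retreat toward the large flask.

>>> drive_tool(
  steps=[
    [0, 0, 0, 0],
    [0, 0, 0, 0],
    [0, 0, 0, 0],
    [0, 0, 0, 0],
    [0, 0, 0, 0],
    [0, 0, 0, 0],
  ],
  fingers=-0.15,
)

```text
time_s: 19.68
tool_pos: [0.4888, 0.2839, 0.0763]
tcp_rot: [0.0, -3.141, 0.0]
contact_force: [0.4, -0.8, 0.0]
grip_width: 0.0485
grasp_force: 0.0
```

>>> drive_tool(
  steps=[
    [0, 0, -5, 0],
    [0, 0, -10, 0],
    [0, 0, -20, 0],
    [0, 0, -30, 0],
    [0, 0, -35, 0],
    [0, 0, -30, 0],
    [0, 0, -20, 0],
    [0, 0, -10, 0],
  ],
)

```text
time_s: 20.35
tool_pos: [0.4899, 0.2845, 0.2408]
tcp_rot: [-0.0, 3.137, 0.005]
contact_force: [0.7, -1.2, -0.0]
grip_width: 0.0503
grasp_force: 0.0
```

>>> drive_tool(
  steps=[
    [0, -20, 0, 0],
    [0, -34, 0, 0],
    [0, -36, 0, 0],
    [0, -36, 0, 0],
    [0, -36, 0, 0],
    [4, -36, 0, 0],
    [6, -36, 0, 0],
    [8, -36, 0, 0],
  ],
)

```text
time_s: 21.02
tool_pos: [0.4702, 0.0122, 0.2362]
tcp_rot: [0.0, -3.141, -0.0]
contact_force: [0.8, 0.2, 0.5]
grip_width: 0.0499
grasp_force: 0.0
```

>>> drive_tool(
  steps=[
    [9, -36, 0, 0],
    [9, -36, 0, 0],
    [8, -36, 0, 0],
    [8, -36, 0, 0],
    [6, -30, 0, 0],
    [1, -20, 10, 0],
    [0, 0, 20, 0],
    [0, 0, 20, 0],
  ],
)

```text
time_s: 21.68
tool_pos: [0.4297, -0.1815, 0.1862]
tcp_rot: [0.004, 3.14, 0.0]
contact_force: [1.3, -0.8, -1.0]
grip_width: 0.0504
grasp_force: 0.0
```

>>> drive_tool(
  steps=[
    [0, 0, 0, 0],
    [0, 0, 0, 0],
  ],
)

```text
time_s: 21.85
tool_pos: [0.4292, -0.1798, 0.1861]
tcp_rot: [0.0, -3.139, -0.0]
contact_force: [1.2, 0.9, 0.2]
grip_width: 0.0498
grasp_force: 0.0
```

```bash
python3 go.py .430 -.181 .07; python3 -c "from meas import show;show()"
```

```text
t 21.85 tcp [ 0.4292 -0.1798  0.1861] y [-0.  1.  0.] z [-0.002  0.    -1.   ] w 0.0498 q [-0.33 -0.03  0.63  1.94  0.02  1.22  1.86]
tool mm [ -1.   -1.2 116.1]
scene [187. 147.] 189 ztop 0.110 top xy [0.485 0.277] mean [0.482 0.271]
scene [159. 160.] 126 ztop 0.099 top xy [0.377 0.283] mean [0.375 0.28 ]
scene [291. 203.] 250 ztop 0.100 top xy [ 0.548 -0.157] mean [ 0.544 -0.161]
scene [269. 227.] 439 ztop 0.110 top xy [ 0.421 -0.189] mean [ 0.416 -0.194]
scene [247. 256.] 92 ztop 0.056 top xy [ 0.305 -0.225] mean [ 0.305 -0.225]
top [253. 145.] 411 ztop 0.122 top xy [ 0.654 -0.055] mean [ 0.648 -0.055]
top [288. 181.] 270 ztop 0.110 top xy [ 0.551 -0.151] mean [ 0.546 -0.149]
top [129. 206.] 322 ztop 0.121 top xy [0.487 0.282] mean [0.485 0.278]
top [126. 247.] 208 ztop 0.111 top xy [0.379 0.288] mean [0.378 0.284]
```

>>> drive_tool(
  steps=[
    [-1, -1, 10, 0],
    [0, 0, 20, 0],
    [0, 0, 22, 0],
    [0, 0, 22, 0],
    [0, 0, 18, 0],
    [0, 0, 12, 0],
    [0, 0, 8, 0],
    [0, 0, 2, 0],
  ],
)

```text
time_s: 22.62
tool_pos: [0.4306, -0.1808, 0.0714]
tcp_rot: [0.001, -3.14, -0.0]
contact_force: [-0.1, -0.8, -0.0]
grip_width: 0.0504
grasp_force: 0.0
```

>>> drive_tool(
  steps=[
    [0, 0, 0, 0],
    [0, 0, 0, 0],
    [0, 0, 0, 0],
  ],
)

```text
time_s: 22.87
tool_pos: [0.4316, -0.1812, 0.0733]
tcp_rot: [-0.0, 3.14, -0.0]
contact_force: [0.6, 0.5, -0.7]
grip_width: 0.05
grasp_force: 0.0
```

>>> drive_tool(
  steps=[
    [0, 0, 0, 0],
    [0, 0, 0, 0],
    [0, 0, 0, 0],
    [0, 0, 0, 0],
    [0, 0, 0, 0],
    [0, 0, 0, 0],
    [0, 0, 0, 0],
  ],
  fingers=1,
)

```text
time_s: 23.45
tool_pos: [0.431, -0.181, 0.0725]
tcp_rot: [-0.0, 3.142, 0.0]
contact_force: [0.3, 0.4, 0.6]
grip_width: 0.025
grasp_force: 30.0
```

>>> drive_tool(
  steps=[
    [0, 0, -6, 0],
    [0, 0, -14, 0],
    [0, 0, -25, 0],
    [0, 0, -30, 0],
    [0, 0, -30, 0],
    [0, 0, -35, 0],
    [0, 0, -25, 0],
    [0, 0, -15, 0],
  ],
)

```text
time_s: 24.12
tool_pos: [0.4315, -0.1815, 0.2559]
tcp_rot: [0.0, 3.138, -0.0]
contact_force: [1.0, -0.8, -1.9]
grip_width: 0.0255
grasp_force: 30.0
```

```bash
python3 go.py .598 .277 .17
```

```text
t 24.12 tcp [ 0.4315 -0.1815  0.2559] y [ 0.  1. -0.] z [ 0.004 -0.    -1.   ] w 0.0255 q [-0.35 -0.08  0.62  1.84  0.05  1.37  1.84]
tool mm [-166.   458.6   86.5]
```

>>> drive_tool(
  steps=[
    [-5, 10, 0, 0],
    [-9, 20, 0, 0],
    [-12, 30, 0, 0],
    [-12, 34, 0, 0],
    [-12, 34, 0, 0],
    [-12, 34, 0, 0],
    [-12, 34, 0, 0],
    [-12, 34, 0, 0],
  ],
)

```text
time_s: 24.78
tool_pos: [0.5167, 0.0513, 0.2516]
tcp_rot: [0.001, -3.14, -0.0]
contact_force: [1.1, -0.8, -0.2]
grip_width: 0.025
grasp_force: 29.9
```

>>> drive_tool(
  steps=[
    [-12, 34, 0, 0],
    [-12, 34, 0, 0],
    [-12, 34, 0, 0],
    [-12, 34, 0, 0],
    [-12, 32, 0, 0],
    [-12, 30, 0, 0],
    [-7, 20, 0, 0],
    [-2, 11, 10, 0],
  ],
)

```text
time_s: 25.45
tool_pos: [0.5979, 0.2822, 0.242]
tcp_rot: [-0.005, 3.141, 0.002]
contact_force: [0.9, 0.2, -1.2]
grip_width: 0.0254
grasp_force: 30.0
```

>>> drive_tool(
  steps=[
    [0, 0, 20, 0],
    [0, 0, 25, 0],
    [0, 0, 25, 0],
    [0, 0, 15, 0],
    [0, 0, 5, 0],
    [0, 0, 0, 0],
    [0, 0, 0, 0],
    [0, 0, 0, 0],
  ],
)

```text
time_s: 26.12
tool_pos: [0.5984, 0.2781, 0.1538]
tcp_rot: [0.0, 3.14, 0.002]
contact_force: [0.1, 0.1, -1.2]
grip_width: 0.0255
grasp_force: 30.0
```

```bash
python3 go.py .598 .277 .0845;python3 ball.py .034
```

```text
t 26.12 tcp [0.5984 0.2781 0.1538] y [0.    1.    0.001] z [ 0.002  0.001 -1.   ] w 0.0255 q [-0.71  0.45  0.28  1.46 -0.13  1.24  1.16]
tool mm [ 0.5 -1.2 69.3]
195 ball [0.597  0.2788 0.1101]
```

>>> drive_tool(
  steps=[
    [0, -1, 6, 0],
    [0, 0, 12, 0],
    [0, 0, 12, 0],
    [0, 0, 12, 0],
    [0, 0, 10, 0],
    [0, 0, 7, 0],
    [0, 0, 4, 0],
    [0, 0, 1, 0],
  ],
)

```text
time_s: 26.83
tool_pos: [0.5975, 0.2768, 0.0873]
tcp_rot: [0.0, -3.14, 0.001]
contact_force: [-0.3, -0.3, -0.2]
grip_width: 0.0251
grasp_force: 30.0
```

>>> drive_tool(
  steps=[
    [0, 0, 1, 0],
    [0, 0, 1, 0],
    [0, 0, 0, 0],
    [0, 0, 0, 0],
  ],
)

```text
time_s: 27.17
tool_pos: [0.5981, 0.2771, 0.0869]
tcp_rot: [-0.0, 3.141, 0.001]
contact_force: [-0.4, -0.1, -0.6]
grip_width: 0.0249
grasp_force: 30.0
```

>>> drive_tool(
  steps=[
    [0, 0, 1, 0],
    [0, 0, 0, 0],
    [0, 0, 0, 0],
  ],
)

```text
time_s: 27.42
tool_pos: [0.5979, 0.277, 0.0855]
tcp_rot: [-0.0, 3.142, 0.0]
contact_force: [-1.4, -0.1, -0.9]
grip_width: 0.0255
grasp_force: 30.0
```

>>> drive_tool(
  steps=[
    [0, 0, 1, 0],
    [0, 0, 0, 0],
    [0, 0, 0, 0],
  ],
)

```text
time_s: 27.67
tool_pos: [0.5979, 0.2771, 0.0846]
tcp_rot: [-0.0, 3.141, 0.0]
contact_force: [1.2, 0.1, 0.1]
grip_width: 0.0251
grasp_force: 30.0
```

>>> drive_tool(
  steps=[
    [0, 0, 0.7, 0],
    [0, 0, 0, 0],
    [0, 0, 0, 0],
  ],
)

```text
time_s: 27.92
tool_pos: [0.5982, 0.2771, 0.0845]
tcp_rot: [-0.0, 3.141, 0.001]
contact_force: [-0.3, -0.5, 5.6]
grip_width: 0.0252
grasp_force: 30.0
```

>>> drive_tool(
  steps=[
    [0, 0, 0, 0],
    [0, 0, 0, 0],
    [0, 0, 0, 0],
    [0, 0, 0, 0],
    [0, 0, 0, 0],
    [0, 0, 0, 0],
  ],
  fingers=-0.15,
)

```text
time_s: 28.42
tool_pos: [0.5978, 0.277, 0.0836]
tcp_rot: [0.0, -3.141, 0.0]
contact_force: [-0.6, 0.0, -0.3]
grip_width: 0.0487
grasp_force: 0.0
```

>>> drive_tool(
  steps=[
    [0, 0, -5, 0],
    [0, 0, -10, 0],
    [0, 0, -20, 0],
    [0, 0, -30, 0],
    [0, 0, -35, 0],
    [0, 0, -30, 0],
    [0, 0, -20, 0],
    [0, 0, -10, 0],
  ],
)

```text
time_s: 29.08
tool_pos: [0.5989, 0.2773, 0.2485]
tcp_rot: [-0.0, 3.137, 0.005]
contact_force: [0.6, 0.2, 0.1]
grip_width: 0.0501
grasp_force: 0.0
```

>>> drive_tool(
  steps=[
    [0, -30, 0, 0],
    [0, -34, 0, 0],
    [0, -34, 0, 0],
    [0, -34, 0, 0],
    [0, -34, 0, 0],
    [0, -20, 0, 0],
    [0, 0, 0, 0],
    [0, 0, 0, 0],
  ],
)

```text
time_s: 29.75
tool_pos: [0.5978, 0.0897, 0.2438]
tcp_rot: [-0.004, -3.141, -0.0]
contact_force: [-0.1, 0.4, 0.1]
grip_width: 0.0499
grasp_force: 0.0
```

```bash
python3 -c "
from h import *; from meas import show
show()
s=grab_frame('scene')['pixels'][100:240,110:320];t=grab_frame('top')['pixels'][120:260,90:300]
cv2.imwrite('pics/c6.png',np.vstack([cv2.resize(a,(450,300),interpolation=2) for a in(s,t)])[...,::-1])"
```

```text
scene [212. 136.] 271 ztop 0.119 top xy [0.59  0.267] mean [0.585 0.261]
scene [187. 147.] 194 ztop 0.110 top xy [0.484 0.276] mean [0.482 0.271]
scene [159. 160.] 130 ztop 0.099 top xy [0.377 0.283] mean [0.376 0.28 ]
scene [291. 187.] 538 ztop 0.108 top xy [ 0.604 -0.106] mean [ 0.599 -0.11 ]
scene [247. 257.] 87 ztop 0.057 top xy [ 0.303 -0.228] mean [ 0.303 -0.228]
top [253. 145.] 414 ztop 0.122 top xy [ 0.654 -0.056] mean [ 0.647 -0.055]
top [131. 168.] 436 ztop 0.132 top xy [0.593 0.274] mean [0.587 0.272]
top [288. 181.] 275 ztop 0.110 top xy [ 0.551 -0.151] mean [ 0.547 -0.15 ]
top [129. 206.] 321 ztop 0.121 top xy [0.487 0.282] mean [0.484 0.278]
top [126. 247.] 209 ztop 0.110 top xy [0.379 0.288] mean [0.378 0.285]
top [315. 270.] 40 ztop 0.055 top xy [ 0.303 -0.211] mean [ 0.304 -0.211]
```

View pics/c6.png

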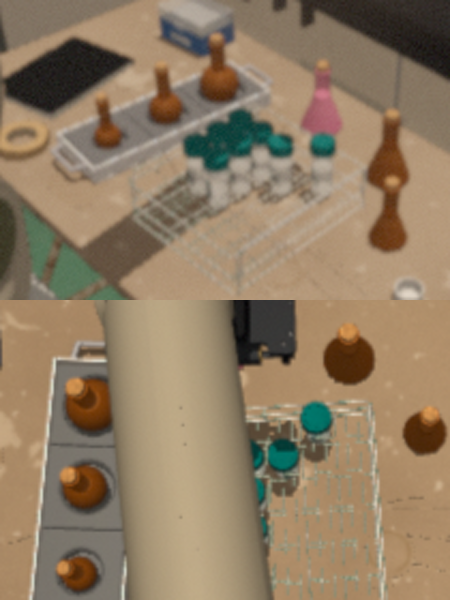

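All three round flasks stand upright in their own dimples, at crop pixels (105,120), (165,95) and (218,70). Their tops read 0.110, 0.121 and 0.132 m, which is each flask's height plus about 12 mm. The cones are unmoved at (390,150) and (390,210).

```bash
python3 -c "from rig import *;print(hand_in())"
```

```text
the job is handed in; nothing more can be done
None
```

The job is handed in: the small, medium and large round flasks stand upright in their own dimples, and the two conical flasks were left where they stood.

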